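# Re-arm the radio's overload trip with the service key

### The arm

A 6-joint arm with a two-finger parallel gripper is mounted at the origin on the work surface. World frame = base frame: x ahead of the robot, y to its left, z up, the work surface at z = 0. Lengths are in mm, angles in rad, forces in N, time in s.
With the tool pointing down it reaches from about 350 to 850 mm from the base axis. Payload 8.1 kg.
Tool frame: the origin (TCP) lies on the mounting face of the last link; the fingertips stand 173 mm ahead of it and the grasp point (between the pads) lies 155 mm ahead of it (arm.hold_point_z is the distance from the TCP to the grasp point, in mm); z points along the fingers, y is the line along which they close (so a half turn about z gives the same grasp; the last joint's range is limited). The gripper opens to 85 mm and grips with 20 to 120 N. Pads are 22 mm wide; open, the fingers measure 114 mm over their backs; the gripper's body (76 mm by 85 mm) begins 54 mm behind the grasp point. The pads swing forward as they close: fully open they stand 13 mm farther back than shut.
Start: joints at [-1.268, 0.13, 1.488, -0, 1.523, -0.085], TCP at [226.912, -555.444, 404.692] pointing down, gripper open.
Joint ranges: [-2.96, 2.96], [-0.89, 2.26], [0.02, 2.5], [-1.34, 4.48], [0, 2.73], [-2.66, 2.66]. Speed limits (rad/s): [2.39, 2.39, 2.79, 3.14, 3.14, 3.14].

### API

Orientations are given as a unit quaternion [x, y, z, w].
In Python, from plant import arm gives the robot as it stands. The module is installed in compiled form; this text tells all that it offers.
- The arm moves only by the tool jog_arm, never from a script. Its argument "rows" is a list of rows, each a list of 7 numbers: the shift along the tool's x, y, z in m, then the turn, a rotation vector about the tool's x, y, z in degrees, then the opening in per cent of the stroke, from 0 (shut) to 100 (fully open). In form: [[tx, ty, tz, wx, wy, wz, claw], ...]. A call has exactly 8 rows; each row is the pose to reach, as a shift and turn from the pose commanded when the call began, along the tool's axes at that moment; what a row does not reach only later rows make up. A row lasts 1/10 s, in which the tool goes at most 50 mm and 8.59 degrees, less where a joint would pass 70% of its speed; a pose out of reach is approached as far as the arm can. A call with a gripper value outside its range is refused whole. The fingers move at their own pace and stop on an object; "newtons" is the grip in N (left out, the last holds). Time passes only in rows, so rows that repeat a pose let the fingers close, or fill a call up. It gives the time, the measured TCP pose, the force, the opening and the grip force at its end, in the units of the state.
- arm.sense(): the state, without advancing time (a new reading comes with each control period).
- arm.camera(name): name is "scene" or "top" or "wrist"; returns the picture (480x640x3 uint8, blue, green, red); there is no depth.
- arm.camera_info(name): a dict with "mtx" (3x3 intrinsics, pixels), "dist" ([k1, k2, p1, p2, k3] as OpenCV has them; the pictures are not rectified), "origin" and "attitude" of the camera in the world. Camera axes: x right, y down, z forward; pixel columns grow to the right and rows downward; lengths in mm; the calibration is good to about 2 mm. A picture is of the moment at which its call begins: read the wrist's pose just before it. camera_info takes no time and is no camera call; for the wrist camera it gives the pose at the moment of the call.
- arm.close_job(): hands the job in; it is judged then, once.
The state is a dict: "time": time; "joint_positions": joint angles; "qvel": joint speeds; "joint_efforts": joint torques, N m; "eef_pos": TCP position; "ee_rot": TCP orientation; "ft_force": force on the tool from outside, world axes, zero at the start; "moment": the same for the moment, N m; "opening": opening from 0.0 (shut) to 1.0 (fully open); "grasp_force": force on a finger pad.
Only numpy, scipy, OpenCV 4.12 (cv2) and the standard library are available. Lean on these libraries where they do the work, as an engineer would, in place of code of your own. Each camera call takes 0.05 s, during which the arm holds its last target. There are 200 camera calls.

### The job

Re-arm the radio's overload trip: take the steel key from its maple rest, push it gently down into the brass lock on top of the ivory chassis until it is fully home, and turn it clockwise all the way to its stop. Turn it back fully to the home position, draw it straight out, and put it back upright in its rest, fully down, and let go. Never force the key in the lock, and leave the other things where they are.

Things in the scene. Friction and masses are not known exactly. Their poses are not given: they have to be found in the camera images.
- chassis: Ivory bakelite radio chassis, a fixed box 150 (its x) x 240 (its y) x 85 mm tall; origin at the centre of its underside, z up; large ribbed black knob on its front (-x) face. On its top a small fitted valve (54 mm tall) and a screening can (32 mm) stand at its +y end, over 125 mm from the lock.
- lock_nominal (a point): Nominal centre of the keyhole mouth, on the lock's upper face 119 mm above the table; axes as the chassis. Fixed brass lock 50 x 50 x 34 mm, fixed by hand on a slotted strap: the real keyhole is off this point by up to 9 mm in y, 3 mm in x and 0.03 rad in yaw. Keyhole: upright slot 22.4 mm (about along this x) x 7.4 mm in a 4 mm face plate, same slot in the barrel under it.
- lock_foot (a point): Nominal centre of the lock's underside, on the chassis top, 34 mm under the keyhole mouth. The key goes straight down till its collar seats on the lock's face (tip 17.5 mm below the face); only then can it turn. Only at home can it be drawn up. The contact forces between key and lock (pressing and turning, added up) must stay under 80 N; light pushes and turns are enough.
- rotor (a joint): Angle of the lock's barrel: 0 at home (slots in line), grows clockwise seen from above, hard stop at 1.05 rad (60 degrees). It stays where left; turning takes about 0.05 Nm. The blade has about 0.13 rad of play in the barrel either way, so the key itself turns about 1.2 rad to the stop.
- rest_mouth (a point): Centre of the mouth of the key rest's slot, at the rest's upper face (40 mm above the table). The rest is a fixed maple block 64 (x) x 50 (y) x 40 mm with an upright slot 24 mm (x) x 9 mm (y), 30 mm deep; the key stands in it, blade down, with its collar on the upper face.
- key_bow (a point): Centre of the bow (grip) of the steel key, which is 60.5 mm tall and stands upright in the rest, about 70 g; z runs up the key. Bow: flat plate 30 mm (key's x) x 10 mm thick (key's y, pinch here) x 34 mm tall. Below its underside come 4 mm of neck and a round collar, 24 mm across, 5 mm thick, whose underside is 26 mm below this point.
- key_tip (a point): Centre of the lower end of the key's blade, 43.5 mm below the centre of the bow; axes as the key. Blade: 20 mm (x) x 5 mm (y) x 12 mm tall, square edges; above it a 6 mm round shank, 5.5 mm long, up to the collar.
- coil: Bystander: copper coil former, 54 mm across, 59 mm tall; origin at the centre of its underside. To be left alone.
- valve: Bystander: spare amber glass valve standing on a black base, 38 mm across, 82 mm tall; origin at the centre of its underside. To be left alone.
- meter: Bystander: grey steel meter case, 80 x 110 x 70 mm, dial upward; origin at the centre of its underside. To be left alone.
- plug: Bystander: brass plug, 24 mm across, 52 mm tall; origin at the centre of its underside. To be left alone.
- wrench: Bystander: open wrench lying flat; origin within it, axis x along it. To be left alone.
- tin: Bystander: plain round tin, 60 mm across, 60 mm tall; origin at the centre of its underside. To be left alone.
Not all that is in view belongs to the job. Of the things that look like the part that bears key_bow, the largest one is meant.

How it is judged (in metres and radians):
On the way, in this order (a step that is already met when the one before it is completed fails the run):
1. the key is fully home in the lock (z of key_tip in the frame of lock_nominal below -0.0155 m and horizontal distance between key_tip and lock_nominal below 0.012 m), for 0.1 s.
2. the lock is turned to its stop with the key (all of step 1 and value of joint rotor above 0.99 rad), for 0.1 s.
3. the lock is turned back home with the key still in (all of step 1 and value of joint rotor below 0.08 rad), for 0.1 s.
At the end, for the whole second after the job is handed in: The barrel is at home (below 0.1 rad); the key stands at rest in the slot of its rest, its tip at least 14 mm below the rest's upper face and within 8 mm of the slot's centre, tilted less than 0.15 rad, and released (value of joint rotor below 0.1 rad and horizontal distance between key_tip and rest_mouth below 0.008 m and z of key_tip in the frame of rest_mouth below -0.014 m and angle between key_bow's own z axis and vertical below 0.15 rad and linear speed of key below 0.02 m/s); the robot touches nothing.
It fails at once if the key is forced against the lock (contact forces over 80 N in sum) (contact force between key and lock above 80 N).
It fails at once if a bystander is moved by more than 20 mm (distance of any of coil, valve, meter, plug, wrench, tin from where it was at the start of the episode above 0.02 m).
It also fails if it takes over 72 s, if anything falls off the work surface, if the arm or the gripper's body presses on something with over 40 N, if the wrist force passes 120 N, or if a joint passes its speed limit or range.

## Working session

There is one attempt and no reset: what is moved stays moved. The work goes in short steps, Python scripts to look and compute and a tool call to move; the robot and the scene stay as the last step left them, time stands still between calls to the robot, and variables do not carry over. Pictures are saved under pics/ and viewed, at most 13 in all, crops included, and the job is handed in when it is done.

Besides the shell and the picture viewer there is one more tool, called after "Call:" as name([rows], argument=value, ...), one row to a line, values as JSON. jog_arm: Moves the arm, as the interface text tells. Its arguments: {"type":"object","properties":{"rows":{"type":"array","items":{"type":"array","items":{"type":"number"}}},"newtons":{"type":"number"}},"required":["rows"]}

```bash
mkdir -p pics; ls
python3 - <<'E'
from plant import arm
import cv2
s=arm.sense();print({k:s[k] for k in('time','eef_pos','ee_rot','opening','ft_force')},arm.hold_point_z)
for n in('top','scene'):
    im=arm.camera(n);cv2.imwrite(f'pics/{n}0.png',im);print(n,arm.camera_info(n))
print(arm.camera_info('wrist'))
E
```

```text
pics
{'time': 0.0, 'eef_pos': array([ 226.82425694, -555.21747354,  403.64500904]), 'ee_rot': array([ 9.81259849e-01,  1.92686917e-01, -1.04192387e-04, -9.21731469e-04]), 'opening': 1.0018320334205009, 'ft_force': array([-0.33202943,  0.12366864, -0.0755738 ])} 154.70000000000002
top {'mtx': array([[529.17024624,   0.        , 324.16894495],
       [  0.        , 529.17024624, 231.11988544],
       [  0.        ,   0.        ,   1.        ]]), 'dist': array([-0.12461328,  0.        ,  0.        ,  0.        ,  0.        ]), 'origin': array([ 328.17322504,   -5.7854787 , 1072.40483492]), 'attitude': array([ 0.7285636 , -0.67670643,  0.07177436, -0.07817885])}
scene {'mtx': array([[468.52949461,   0.        , 322.96616658],
       [  0.        , 468.52949461, 247.76471942],
       [  0.        ,   0.        ,   1.        ]]), 'dist': array([-0.00590252,  0.        ,  0.        ,  0.        ,  0.        ]), 'origin': array([ 960.45696592, -419.65456103,  597.27065828]), 'attitude': array([ 0.83059583,  0.35932216, -0.17845417, -0.38620237])}
{'mtx': array([[379.91588828,   0.        , 319.20981439],
       [  0.        , 379.91588828, 237.25957543],
       [  0.        ,   0.        ,   1.        ]]), 'dist': array([-0.04913812,  0.        ,  0.        ,  0.        ,  0.        ]), 'origin': array([ 302.29803071, -524.64089776,  372.97931097]), 'attitude': array([ 0.81949351, -0.55040266, -0.08942845,  0.13224922])}
```

View pics/top0.png

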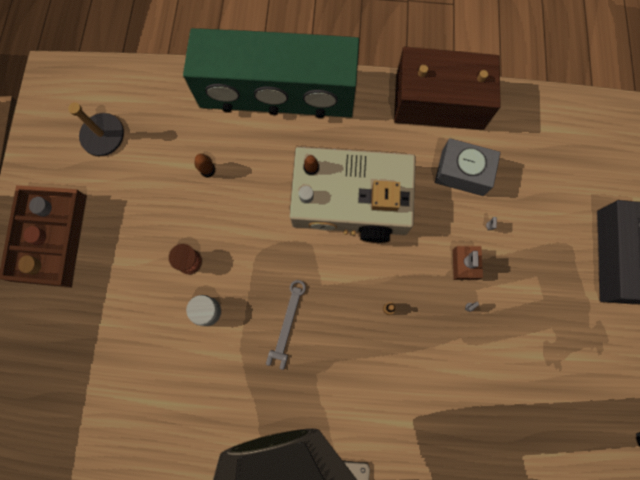

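View pics/scene0.png

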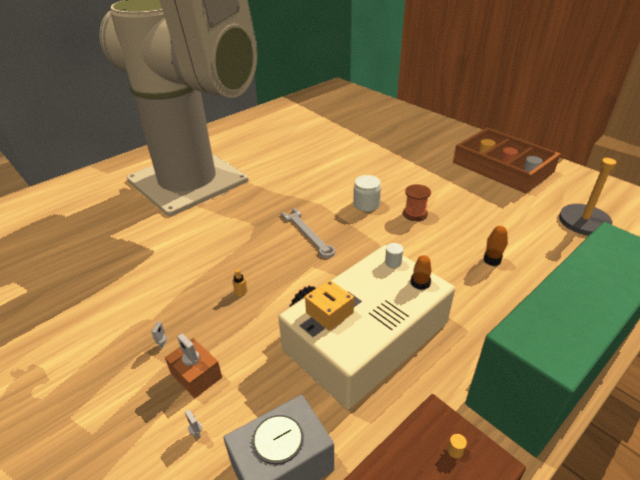

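The top view shows the lock at about (386,195), with its dark slot at (387,193). The rest and key are at about (470,262), with two smaller decoy keys at (491,223) and (472,306). The scene view shows the rest at (193,365), the key bow at (188,348) and the lock slot at (329,297).

```bash
cat > h.py <<'E'
import numpy as np,cv2
from scipy.spatial.transform import Rotation as R
from plant import arm
def ray(ci,uv):
    n=cv2.undistortPoints(np.array(uv,float).reshape(-1,1,2),ci['mtx'],ci['dist']).reshape(-1,2)
    return np.c_[n,np.ones(len(n))]@R.from_quat(ci['attitude']).as_matrix().T
def plane(ci,uv,z):
    d=ray(ci,uv);o=np.array(ci['origin']);return o+d*((z-o[2])/d[:,2])[:,None]
def proj(ci,P):
    Rm=R.from_quat(ci['attitude']).as_matrix();rv=cv2.Rodrigues(Rm.T)[0]
    return cv2.projectPoints(np.array(P,float).reshape(-1,3),rv,-Rm.T@ci['origin'],ci['mtx'],ci['dist'])[0].reshape(-1,2)
def tri(cs,uvs):
    A=np.zeros((3,3));b=np.zeros(3)
    for c,u in zip(cs,uvs):
        d=ray(c,[u])[0];d/=np.linalg.norm(d);M=np.eye(3)-np.outer(d,d);A+=M;b+=M@c['origin']
    return np.linalg.solve(A,b)
E
python3 - <<'E'
from h import *
t,s=arm.camera_info('top'),arm.camera_info('scene')
print('slot tri',tri([t,s],[(387,193),(329,297)]),plane(t,[(387,193)],119))
im=cv2.imread('pics/top0.png');hsv=cv2.cvtColor(im,cv2.COLOR_BGR2HSV)
print('rest corners roughly',plane(t,[(454,248),(481,247),(482,277),(456,278)],40))
print('bow',tri([t,s],[(473,259),(187,346)]))
print('chassis top',plane(t,[(295,149),(414,153),(411,228),(292,223)],85))
a=cv2.resize(im[225:325,420:520],None,fx=4,fy=4,interpolation=cv2.INTER_CUBIC);b=cv2.resize(im[145:245,340:440],None,fx=4,fy=4,interpolation=cv2.INTER_CUBIC)
cv2.imwrite('pics/c1.png',np.hstack([a,b]))
E
```

```text
slot tri [ 615.48854603 -101.83537262  117.37499951] [[ 615.04732431 -101.61202192  119.        ]]
rest corners roughly [[ 535.07148289 -249.19011359   40.        ]
 [ 541.03935886 -304.04946362   40.        ]
 [ 480.6090832  -306.99404993   40.        ]
 [ 475.07857545 -254.73064536   40.        ]]
bow [ 510.38087077 -281.14227777   67.1706903 ]
chassis top [[ 702.52917647   81.12063916   85.        ]
 [ 711.98455776 -154.91244312   85.        ]
 [ 559.05633578 -154.4331402    85.        ]
 [ 552.04412445   73.81768631   85.        ]]
```

View pics/c1.png

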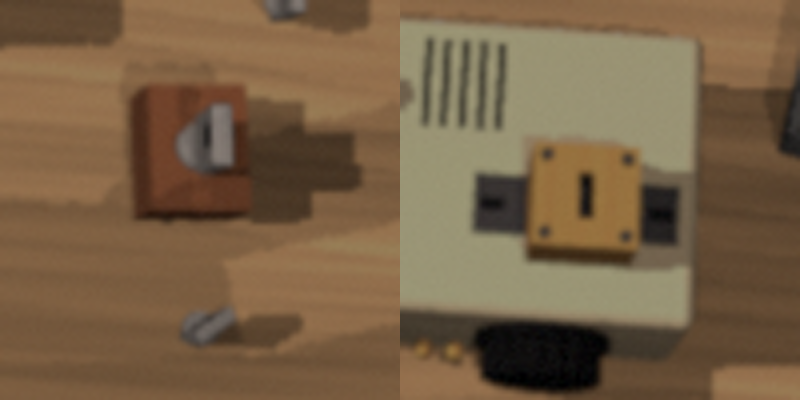

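The crop shows the key in its rest with the bow top at about crop (222,135) and the lock slot at about crop (586,195), close to vertical in the image. Next is a hover and a close look with the wrist camera.

```bash
cat >> h.py <<'E'
def mv(target,yaw):
    """shift (m) and rotvec (deg) in tool axes from the present pose to tool-down pose at target, yaw (rad) of tool x"""
    s=arm.sense();q=R.from_quat(s['ee_rot']);g=R.from_euler('z',yaw)*R.from_euler('x',np.pi)
    sh=q.inv().apply(np.array(target)-s['eef_pos'])/1000;rv=(q.inv()*g).as_rotvec(degrees=True)
    return sh.round(4),rv.round(2)
def st():
    s=arm.sense();q=R.from_quat(s['ee_rot']).as_matrix()
    print(round(s['time'],2),'pos',s['eef_pos'].round(1),'yaw',round(np.arctan2(q[1,0],q[0,0]),4),'z',q[:,2].round(4),'F',s['ft_force'].round(1),'M',np.round(s['moment'],2),'open',round(s['opening'],3),'g',np.round(s['grasp_force'],1),'j',np.round(s['joint_positions'],2))
E
python3 - <<'E'
from h import *
st();s=arm.sense();c=arm.camera_info('wrist');q=R.from_quat(s['ee_rot'])
print('cam in tool',q.inv().apply(c['origin']-s['eef_pos']),(q.inv()*R.from_quat(c['attitude'])).as_matrix().round(3))
t=arm.camera_info('top');im=cv2.imread('pics/top0.png')
crop=im[150:215,355:415];m=(crop.max(2)<60).astype('uint8')
hsv=cv2.cvtColor(im,cv2.COLOR_BGR2HSV)
print(mv([450,-281,300],0.0))
E
```

```text
0.1 pos [ 226.9 -555.2  403.7] yaw 0.3878 z [-5.0e-04  1.6e-03 -1.0e+00] F [ 0.3 -0.4  0.3] M [-0.05  0.07  0.06] open 0.999 g 0.0 j [-1.27  0.13  1.49 -0.    1.52 -0.09]
cam in tool [81.41197485  0.24579129 30.76246771] [[-0.    -0.949 -0.315]
 [ 1.    -0.     0.001]
 [-0.001 -0.315  0.949]]
(array([ 0.3103, -0.1693,  0.1041]), array([-1.000e-01,  1.000e-02,  2.222e+01]))
```

Call:
jog_arm([
  [0.045, -0.018, 0.009, 0, 0, 3, 100],
  [0.09, -0.036, 0.018, 0, 0, 6, 100],
  [0.137, -0.055, 0.028, 0, 0, 9, 100],
  [0.183, -0.073, 0.037, 0, 0, 12, 100],
  [0.229, -0.092, 0.046, 0, 0, 14, 100],
  [0.274, -0.11, 0.055, 0, 0, 17, 100],
  [0.32, -0.128, 0.065, 0, 0, 20, 100],
  [0.366, -0.147, 0.074, 0, 0, 22.2, 100],
])

```text
time: 0.9
eef_pos: [509.2, -281.1, 330.4]
ee_rot: [1.0, -0.001, -0.0, -0.0]
ft_force: [0.9, -0.4, -0.5]
opening: 1.006
grasp_force: 0.0
```

Run:
```python
from h import *
st();print(mv([510,-281,330],0.0))
```

```text
0.9 pos [ 509.2 -281.1  330.4] yaw -0.0018 z [-5.e-04  3.e-04 -1.e+00] F [ 0.9 -0.4 -0.5] M [-0.04 -0.02  0.01] open 1.006 g 0.0 j [-0.59  0.13  1.63 -0.    1.39  0.98]
(array([ 0.0008, -0.0001,  0.0004]), array([-0.01,  0.03, -0.11]))
```

Turning clockwise from this yaw would bring joint 6 close to its limit, so I'm flipping the tool by half a turn first.

Call:
jog_arm([
  [0, 0, 0, 0, 0, -8, 100],
  [0, 0, 0, 0, 0, -16, 100],
  [0, 0, 0, 0, 0, -24, 100],
  [0, 0, 0, 0, 0, -32, 100],
  [0, 0, 0, 0, 0, -40, 100],
  [0, 0, 0, 0, 0, -48, 100],
  [0, 0, 0, 0, 0, -56, 100],
  [0, 0, 0, 0, 0, -60, 100],
])

```text
time: 1.7
eef_pos: [508.0, -282.7, 330.6]
ee_rot: [0.865, 0.502, -0.0, -0.0]
ft_force: [0.1, 0.8, 0.3]
opening: 1.002
grasp_force: 0.0
```

Call:
jog_arm([
  [0, 0, 0, 0, 0, -8, 100],
  [0, 0, 0, 0, 0, -16, 100],
  [0, 0, 0, 0, 0, -24, 100],
  [0, 0, 0, 0, 0, -32, 100],
  [0, 0, 0, 0, 0, -40, 100],
  [0, 0, 0, 0, 0, -48, 100],
  [0, 0, 0, 0, 0, -56, 100],
  [0, 0, 0, 0, 0, -60, 100],
])

```text
time: 2.5
eef_pos: [508.1, -282.7, 330.6]
ee_rot: [0.498, 0.867, 0.0, -0.001]
ft_force: [-0.1, -0.0, -0.0]
opening: 1.002
grasp_force: 0.0
```

Call:
jog_arm([
  [0, 0, 0, 0, 0, -8, 100],
  [0, 0, 0, 0, 0, -16, 100],
  [0, 0, 0, 0, 0, -24, 100],
  [0, 0, 0, 0, 0, -32, 100],
  [0, 0, 0, 0, 0, -40, 100],
  [0, 0, 0, 0, 0, -48, 100],
  [0, 0, 0, 0, 0, -56, 100],
  [0, 0, 0, 0, 0, -60, 100],
])

```text
time: 3.3
eef_pos: [508.1, -282.7, 330.6]
ee_rot: [-0.003, 1.0, 0.0, -0.0]
ft_force: [0.8, 0.1, 0.3]
opening: 1.004
grasp_force: 0.0
```

Run:
```python
from h import *
st();cv2.imwrite('pics/w1.png',arm.camera('wrist'))
c=arm.camera_info('wrist');print(proj(c,[[510,-281,83],[510,-281,40]]))
```

```text
3.3 pos [ 508.1 -282.7  330.6] yaw -3.1358 z [-9.e-04  6.e-04 -1.e+00] F [0.8 0.1 0.3] M [0.02 0.02 0.  ] open 1.004 g 0.0 j [-0.6   0.13  1.63 -0.    1.39 -2.17]
[[322.15799656 253.84117662]
 [321.71808416 232.49919003]]
```

View pics/w1.png

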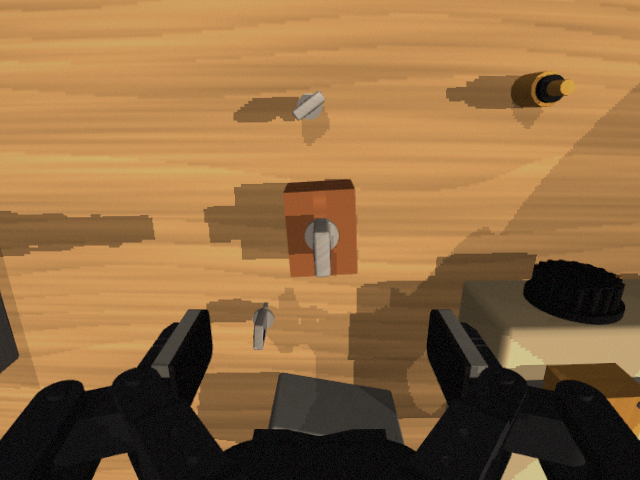

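The wrist view shows the rest at (288–357, 182–275), the bow from about (321,222) to (322,276), and the collar at (322,236). The fingers sit symmetrically at about x = 190 and 450. I'll segment the bow top and the rest next.

Run:
```python
from h import *
im=cv2.imread('pics/w1.png')
c=im[165:290,270:375];cv2.imwrite('pics/c2.png',cv2.resize(c,None,fx=4.8,fy=4.8,interpolation=cv2.INTER_NEAREST))
hsv=cv2.cvtColor(c,cv2.COLOR_BGR2HSV)
for nm,m in(('grey',(hsv[...,1]<60)&(hsv[...,2]>60)),('maple',(hsv[...,0]<12)&(hsv[...,1]>150)&(hsv[...,2]>100))):
    cs=cv2.findContours(m.astype('uint8'),0,2)[0];k=max(cs,key=cv2.contourArea);print(nm,cv2.minAreaRect(k),cv2.boxPoints(cv2.minAreaRect(k)).round(1).tolist())
for y in range(50,114,4):print(y+165,hsv[y,40:66,2].tolist())
```

```text
grey ((51.0, 82.0), (56.0, 32.0), 90.0) [[35.0, 54.0], [67.0, 54.0], [67.0, 110.0], [35.0, 110.0]]
maple ((49.64706039428711, 54.911766052246094), (60.233219146728516, 69.92784118652344), 88.09085083007812) [[13.699999809265137, 26.0], [83.5999984741211, 23.600000381469727], [85.5999984741211, 83.80000305175781], [15.699999809265137, 86.19999694824219]]
215 [103, 101, 103, 120, 160, 161, 162, 163, 162, 161, 165, 166, 166, 161, 166, 165, 162, 153, 154, 156, 152, 157, 154, 155, 156, 156]
219 [101, 102, 102, 98, 93, 100, 67, 70, 69, 73, 74, 74, 77, 77, 79, 81, 89, 113, 139, 149, 151, 159, 156, 155, 157, 156]
223 [76, 96, 114, 104, 62, 68, 70, 70, 71, 73, 74, 73, 72, 75, 72, 74, 86, 102, 130, 171, 168, 161, 136, 124, 141, 157]
227 [111, 112, 108, 85, 65, 68, 70, 73, 74, 75, 77, 77, 77, 79, 77, 78, 89, 100, 114, 135, 155, 174, 174, 174, 169, 162]
231 [113, 111, 103, 80, 65, 75, 78, 77, 80, 78, 82, 85, 84, 83, 88, 92, 96, 104, 114, 130, 157, 174, 174, 172, 171, 171]
235 [113, 114, 106, 94, 108, 142, 165, 165, 164, 166, 164, 166, 169, 169, 172, 175, 177, 182, 170, 139, 151, 170, 170, 168, 1
[... 645 characters left out ...]
92, 132, 129, 132, 133, 133]
259 [155, 153, 156, 132, 57, 105, 138, 157, 164, 169, 172, 173, 174, 173, 172, 171, 173, 173, 175, 158, 104, 133, 133, 134, 134, 131]
263 [159, 159, 159, 150, 124, 107, 137, 161, 167, 170, 167, 169, 168, 169, 170, 172, 172, 173, 174, 165, 130, 136, 133, 135, 133, 131]
267 [159, 155, 156, 146, 116, 96, 123, 152, 163, 164, 168, 166, 165, 165, 168, 169, 170, 172, 176, 165, 143, 132, 132, 133, 131, 131]
271 [157, 156, 159, 159, 141, 84, 118, 146, 163, 163, 164, 168, 169, 171, 177, 180, 181, 185, 181, 172, 145, 133, 134, 131, 134, 134]
275 [162, 161, 161, 164, 156, 125, 122, 146, 163, 168, 170, 169, 170, 168, 166, 166, 164, 164, 161, 161, 159, 162, 164, 169, 170, 163]
```

View pics/c2.png

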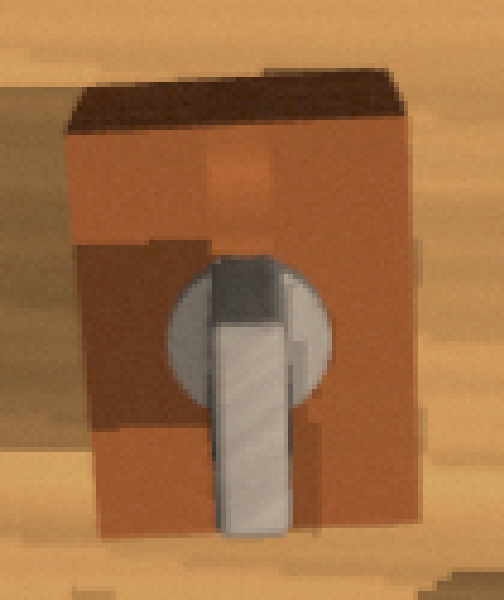

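The crop shows the lit top face of the bow with corners at crop (216,325), (287,322), (291,532) and (221,535). The top corners of the rest are at crop (66,133), (409,116), (421,521) and (100,537).

Run:
```python
from h import *
c=arm.camera_info('wrist');s=arm.sense()
f=lambda p:np.array(p)/4.8+[269.5,164.5]
for nm,p,z in(('bow',[(216,325),(287,322),(291,532),(221,535)],83),('rest',[(66,133),(409,116),(421,521),(100,537)],40)):
    P=plane(c,f(p),z);e=(P[2]+P[3]-P[0]-P[1])/2;w=(P[1]+P[2]-P[0]-P[3])/2
    print(nm,P.mean(0),'len',np.linalg.norm(e),'wid',np.linalg.norm(w),'yaw',np.arctan2(e[1],e[0]),np.arctan2(-w[0],w[1]))
print(mv([510,-281,232],np.pi))
```

```text
bow [ 510.23552117 -280.86660929   83.        ] len 28.5751846101277 wid 8.976935376098204 yaw 0.03064278272348435 0.053448023289706
rest [ 511.21723347 -281.20570263   40.        ] len 63.72346182850918 wid 49.76954450750497 yaw 0.06387319090080411 0.06015492845141947
(array([-0.002 ,  0.0016,  0.0986]), array([ 0.04, -0.05,  0.46]))
```

Call:
jog_arm([
  [-0.0025, 0.0016, 0.01, 0, 0, -2.8, 50],
  [-0.0025, 0.0016, 0.028, 0, 0, -2.8, 50],
  [-0.0025, 0.0016, 0.048, 0, 0, -2.8, 50],
  [-0.0025, 0.0016, 0.068, 0, 0, -2.8, 50],
  [-0.0025, 0.0016, 0.085, 0, 0, -2.8, 50],
  [-0.0025, 0.0016, 0.098, 0, 0, -2.8, 50],
  [-0.0025, 0.0016, 0.105, 0, 0, -2.8, 50],
  [-0.0025, 0.0016, 0.1066, 0, 0, -2.8, 50],
], newtons=25)

```text
time: 4.15
eef_pos: [510.4, -281.1, 223.6]
ee_rot: [-0.024, 1.0, 0.0, -0.001]
ft_force: [-0.1, -0.4, -0.1]
opening: 0.501
grasp_force: 0.0
```

Run:
```python
from h import *
st();cv2.imwrite('pics/w2.png',arm.camera('wrist'))
```

```text
4.15 pos [ 510.4 -281.1  223.6] yaw -3.0929 z [-1.3e-03  9.0e-04 -1.0e+00] F [-0.1 -0.4 -0.1] M [ 0.03  0.04 -0.05] open 0.501 g 0.0 j [-0.59  0.24  1.7  -0.    1.19 -2.21]
```

View pics/w2.png

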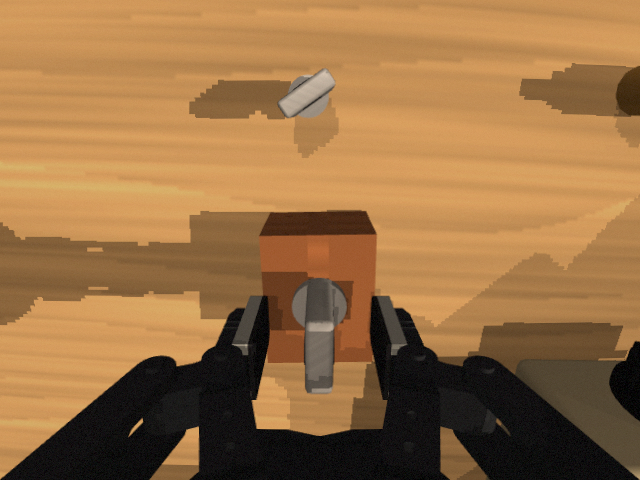

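The key bow sits centred at x = 319, between the pads at about 262 and 377. Closing with light force.

Call:
jog_arm([
  [0, 0, 0, 0, 0, 0, 0],
  [0, 0, 0, 0, 0, 0, 0],
  [0, 0, 0, 0, 0, 0, 0],
  [0, 0, 0, 0, 0, 0, 0],
  [0, 0, 0, 0, 0, 0, 0],
  [0, 0, 0, 0, 0, 0, 0],
  [0, 0, 0, 0, 0, 0, 0],
  [0, 0, 0, 0, 0, 0, 0],
], newtons=30)

```text
time: 5.0
eef_pos: [511.2, -281.5, 225.7]
ee_rot: [-0.025, 1.0, -0.001, 0.001]
ft_force: [0.7, 0.5, 5.7]
opening: 0.114
grasp_force: 31.3
```

Call:
jog_arm([
  [0, 0, -0.002, 0, 0, 0, 0],
  [0, 0, -0.006, 0, 0, 0, 0],
  [0, 0, -0.012, 0, 0, 0, 0],
  [0, 0, -0.02, 0, 0, 0, 0],
  [0, 0, -0.03, 0, 0, 0, 0],
  [0, 0, -0.04, 0, 0, 0, 0],
  [0, 0, -0.05, 0, 0, 0, 0],
  [0, 0, -0.06, 0, 0, 0, 0],
])

```text
time: 5.8
eef_pos: [510.8, -281.3, 285.8]
ee_rot: [-0.025, 1.0, -0.0, 0.0]
ft_force: [0.1, -0.4, -0.8]
opening: 0.111
grasp_force: 30.5
```

Run:
```python
from h import *
st();im=arm.camera('wrist');cv2.imwrite('pics/w3.png',im)
```

```text
5.8 pos [ 510.8 -281.3  285.8] yaw -3.0924 z [ 5.e-04 -3.e-04 -1.e+00] F [ 0.1 -0.4 -0.8] M [-0.03  0.02 -0.03] open 0.111 g 30.5 j [-0.59  0.17  1.66  0.    1.3  -2.21]
```

View pics/w3.png

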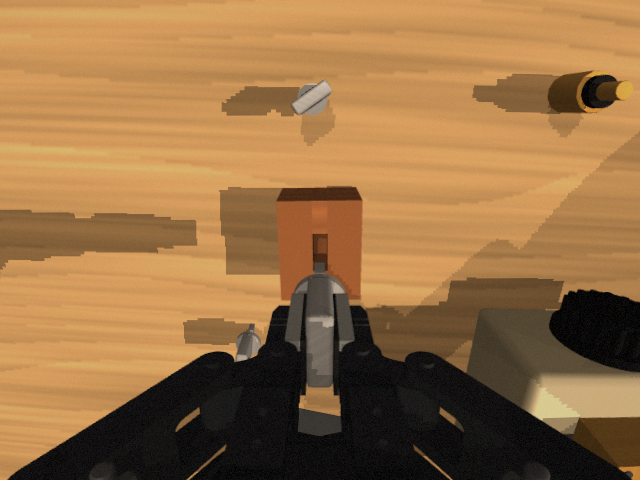

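The key is held upright, with its tip at about (320,268). The rest slot is visible at (320,248). Moving up and across to a point just beyond the lock, so the camera sees the slot unobstructed.

Call:
jog_arm([
  [0, 0, -0.008, 0, 0, 0, 0],
  [0, 0, -0.022, 0, 0, 0, 0],
  [0, 0, -0.04, 0, 0, 0, 0],
  [-0.005, 0.006, -0.055, 0, 0, 0, 0],
  [-0.018, 0.022, -0.059, 0, 0, 0, 0],
  [-0.036, 0.044, -0.059, 0, 0, 0, 0],
  [-0.056, 0.068, -0.059, 0, 0, 0, 0],
  [-0.075, 0.091, -0.059, 0, 0, 0, 0],
])

```text
time: 6.65
eef_pos: [582.1, -185.3, 344.6]
ee_rot: [-0.024, 1.0, -0.0, 0.0]
ft_force: [0.5, -1.0, -1.1]
opening: 0.112
grasp_force: 30.5
```

Call:
jog_arm([
  [-0.015, 0.018, 0, 0, 0, 0, 0],
  [-0.03, 0.037, 0, 0, 0, 0, 0],
  [-0.045, 0.056, 0, 0, 0, 0, 0],
  [-0.057, 0.07, 0, 0, 0, 0, 0],
  [-0.065, 0.079, 0.003, 0, 0, 0, 0],
  [-0.068, 0.082, 0.01, 0, 0, 0, 0],
  [-0.068, 0.082, 0.015, 0, 0, 0, 0],
  [-0.068, 0.082, 0.015, 0, 0, 0, 0],
])

```text
time: 7.45
eef_pos: [644.3, -102.0, 326.7]
ee_rot: [-0.024, 1.0, 0.0, -0.001]
ft_force: [0.3, 0.4, -0.8]
opening: 0.111
grasp_force: 30.5
```

Run:
```python
from h import *
st();im=arm.camera('wrist');cv2.imwrite('pics/w4.png',im)
c=arm.camera_info('wrist');print(proj(c,[615,-101.7,119]));s=arm.sense();print(proj(c,s['eef_pos']-[0,0,203]))
cv2.imwrite('pics/c4.png',cv2.resize(im[150:330,220:420],None,fx=3.3,fy=3.3,interpolation=cv2.INTER_NEAREST))
```

```text
7.45 pos [ 644.3 -102.   326.7] yaw -3.093 z [-3.e-03  3.e-04 -1.e+00] F [ 0.3  0.4 -0.8] M [ 0.07  0.02 -0.06] open 0.111 g 30.5 j [-0.24  0.32  1.42 -0.    1.41 -1.85]
[[323.44822803 222.90068057]]
[[319.5475579  282.60864322]]
```

View pics/c4.png

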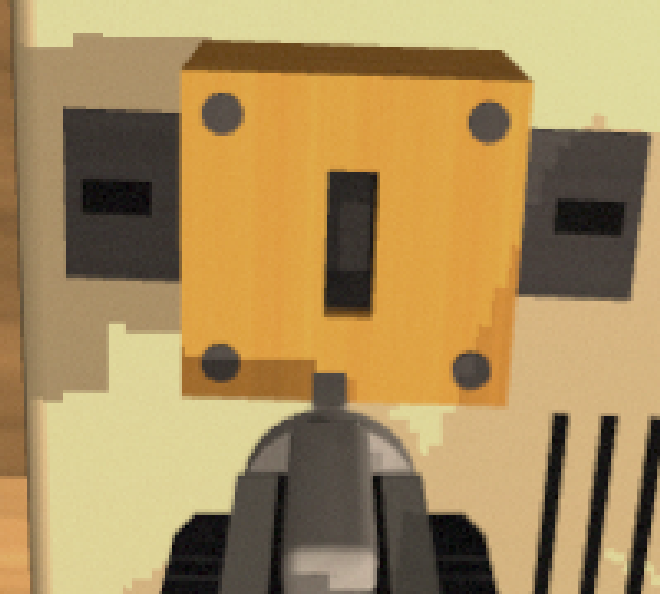

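The crop shows the slot in the brass face with corners at crop (328,172), (379,173), (372,316) and (324,316). The front edge of the blade tip runs from crop (313,373) to (346,373).

Run:
```python
from h import *
c=arm.camera_info('wrist');s=arm.sense();im=cv2.imread('pics/w4.png')
off=np.array([300,190]);g=cv2.resize(im[190:260,300:350].max(2),None,fx=8,fy=8,interpolation=cv2.INTER_CUBIC)
cs=cv2.findContours((g<115).astype('uint8'),0,2)[0];k=max(cs,key=cv2.contourArea);r=cv2.minAreaRect(k)
ap=cv2.approxPolyDP(k,0.05*cv2.arcLength(k,True),True)[:,0]
print('approx',(ap/8+off-.44).round(1).tolist())
bp=cv2.boxPoints(r)/8+off-.44
P=plane(c,ap/8+off-.44,119);print(P.round(1).tolist())
M=cv2.moments(k);ctr=plane(c,[np.array([M['m10'],M['m01']])/M['m00']/8+off-.44],119)[0]
dirs=P-P.mean(0);u=np.linalg.svd(dirs[:,:2])[2][0];print('slot centre',P.mean(0),ctr,'yaw',np.arctan(u[1]/u[0]))
zt=s['eef_pos'][2]-203
T=plane(c,np.array([(313,373),(346,373)])/3.3+[219.5,149.5],zt);print('tip front edge',T.round(2),np.linalg.norm(T[1]-T[0]))
q=R.from_quat(s['ee_rot']);print('tool frame tip',q.inv().apply(T.mean(0)-s['eef_pos']),'slot',q.inv().apply(P.mean(0)-s['eef_pos']))
```

```text
approx [[320.2, 201.3], [317.9, 243.8], [330.8, 244.9], [333.8, 202.3]]
[[604.3, -103.8, 119.0], [625.9, -103.9, 119.0], [626.2, -97.5, 119.0], [604.5, -97.3, 119.0]]
slot centre [ 615.23777224 -100.60618463  119.        ] [ 614.92852476 -100.63598155  119.        ] yaw -0.0027817175092303137
tip front edge [[ 633.76 -105.24  124.44]
 [ 633.53 -100.36  124.44]] 4.886719906288934
tool frame tip [ 1.03499846e+01 -1.68777759e-01  2.03021756e+02] slot [ 28.6190337    2.90450336 208.50180934]
```

Run:
```python
from h import *
st();print(mv([615.4,-100.5,326],np.pi-.003))
```

```text
7.5 pos [ 644.4 -102.2  327.4] yaw -3.0933 z [-2.1e-03  2.0e-04 -1.0e+00] F [ 0.8  0.8 -1. ] M [-0.01  0.    0.03] open 0.11 g 30.5 j [-0.24  0.32  1.42 -0.    1.41 -1.85]
(array([0.0289, 0.0031, 0.0015]), array([ 0.02, -0.12,  2.94]))
```

Call:
jog_arm([
  [0.004, 0.0005, 0, 0, -0.1, 1, 0],
  [0.01, 0.001, 0, 0, -0.1, 2, 0],
  [0.016, 0.0018, 0, 0, -0.1, 2.9, 0],
  [0.022, 0.0025, 0, 0, -0.1, 2.9, 0],
  [0.027, 0.003, 0.001, 0, -0.1, 2.9, 0],
  [0.0289, 0.0031, 0.0015, 0, -0.1, 2.9, 0],
  [0.0289, 0.0031, 0.0015, 0, -0.1, 2.9, 0],
  [0.0289, 0.0031, 0.0015, 0, -0.1, 2.9, 0],
])

```text
time: 8.3
eef_pos: [616.1, -99.7, 327.1]
ee_rot: [0.001, 1.0, 0.0, 0.001]
ft_force: [-0.2, 0.0, 0.4]
opening: 0.108
grasp_force: 30.5
```

Run:
```python
from h import *
st();im=arm.camera('wrist')
cv2.imwrite('pics/c5.png',cv2.resize(im[225:325,260:380],None,fx=6,fy=6,interpolation=cv2.INTER_NEAREST))
```

```text
8.3 pos [616.1 -99.7 327.1] yaw 3.1402 z [ 0.0019  0.     -1.    ] F [-0.2  0.   0.4] M [ 0.   -0.04 -0.01] open 0.108 g 30.5 j [-0.24  0.24  1.51  0.    1.39 -1.81]
```

View pics/c5.png

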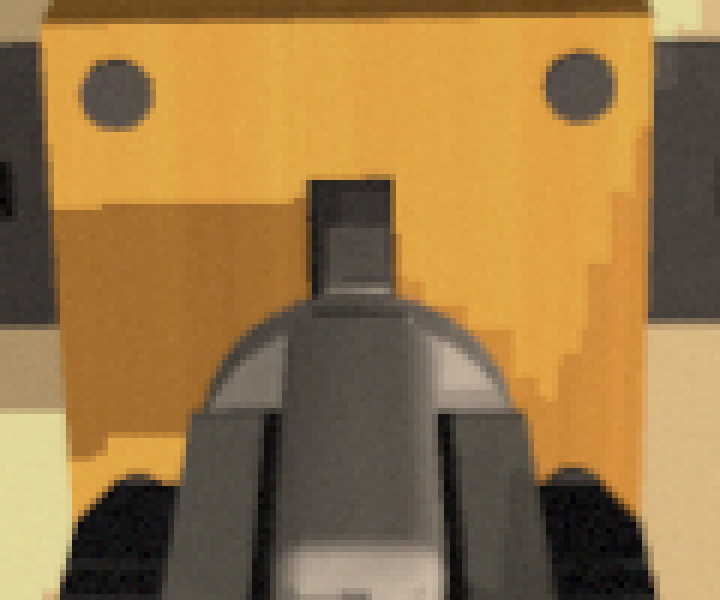

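The slot mouth is at crop x = 308–395 with its near end at y = 180. The blade front face is at x = 325–390 with its tip edge at y = 225, so the blade sits slightly to the right.

Run:
```python
from h import *
c=arm.camera_info('wrist');s=arm.sense();f=lambda p:np.array(p)/6+[259.5,224.5]
S=plane(c,f([(308,180),(395,180)]),119);T=plane(c,f([(325,225),(390,225)]),s['eef_pos'][2]-203)
print(S.round(2),T.round(2));print('slot near end mid',S.mean(0),'tip front mid',T.mean(0));st()
```

```text
[[ 604.01 -104.11  119.  ]
 [ 604.01  -96.86  119.  ]] [[ 605.95 -102.63  124.13]
 [ 605.96  -97.34  124.13]]
slot near end mid [ 604.01015262 -100.48568714  119.        ] tip front mid [605.95558049 -99.98423972 124.12506212]
8.35 pos [616.2 -99.7 327.1] yaw 3.1403 z [ 0.0019  0.     -1.    ] F [ 1.1  0.  -0.8] M [ 0.01 -0.03 -0.  ] open 0.112 g 30.5 j [-0.24  0.24  1.51  0.    1.39 -1.81]
```

Call:
jog_arm([
  [0.0007, -0.0005, 0, 0, 0, 0, 0],
  [0.0007, -0.0005, 0, 0, 0, 0, 0],
  [0.0007, -0.0005, 0.001, 0, 0, 0, 0],
  [0.0007, -0.0005, 0.0025, 0, 0, 0, 0],
  [0.0007, -0.0005, 0.004, 0, 0, 0, 0],
  [0.0007, -0.0005, 0.0055, 0, 0, 0, 0],
  [0.0007, -0.0005, 0.0065, 0, 0, 0, 0],
  [0.0007, -0.0005, 0.007, 0, 0, 0, 0],
])

```text
time: 9.15
eef_pos: [615.3, -100.2, 319.8]
ee_rot: [0.001, 1.0, 0.0, 0.001]
ft_force: [-0.9, 0.4, -0.6]
opening: 0.112
grasp_force: 30.5
```

Run:
```python
from h import *
st()
```

```text
9.15 pos [ 615.3 -100.2  319.8] yaw 3.1402 z [ 1.4e-03  1.0e-04 -1.0e+00] F [-0.9  0.4 -0.6] M [-0.   -0.06 -0.04] open 0.112 g 30.5 j [-0.24  0.24  1.52  0.    1.38 -1.81]
```

Call:
jog_arm([
  [0, 0, 0.001, 0, 0, 0, 0],
  [0, 0, 0.002, 0, 0, 0, 0],
  [0, 0, 0.003, 0, 0, 0, 0],
  [0, 0, 0.004, 0, 0, 0, 0],
  [0, 0, 0.005, 0, 0, 0, 0],
  [0, 0, 0.006, 0, 0, 0, 0],
  [0, 0, 0.006, 0, 0, 0, 0],
  [0, 0, 0.006, 0, 0, 0, 0],
])

```text
time: 9.95
eef_pos: [615.4, -100.2, 314.1]
ee_rot: [0.001, 1.0, 0.0, 0.001]
ft_force: [-0.6, -0.8, -0.4]
opening: 0.111
grasp_force: 30.5
```

Call:
jog_arm([
  [0, 0, 0.001, 0, 0, 0, 0],
  [0, 0, 0.002, 0, 0, 0, 0],
  [0, 0, 0.003, 0, 0, 0, 0],
  [0, 0, 0.004, 0, 0, 0, 0],
  [0, 0, 0.005, 0, 0, 0, 0],
  [0, 0, 0.006, 0, 0, 0, 0],
  [0, 0, 0.006, 0, 0, 0, 0],
  [0, 0, 0.006, 0, 0, 0, 0],
])

```text
time: 10.75
eef_pos: [615.4, -100.3, 308.1]
ee_rot: [0.001, 1.0, 0.0, 0.001]
ft_force: [-0.8, -0.6, -0.6]
opening: 0.109
grasp_force: 30.5
```

Call:
jog_arm([
  [0, 0, 0.0005, 0, 0, 0, 0],
  [0, 0, 0.001, 0, 0, 0, 0],
  [0, 0, 0.0015, 0, 0, 0, 0],
  [0, 0, 0.002, 0, 0, 0, 0],
  [0, 0, 0.0025, 0, 0, 0, 0],
  [0, 0, 0.003, 0, 0, 0, 0],
  [0, 0, 0.003, 0, 0, 0, 0],
  [0, 0, 0.003, 0, 0, 0, 0],
])

```text
time: 11.55
eef_pos: [615.4, -100.2, 305.1]
ee_rot: [0.001, 1.0, 0.0, 0.001]
ft_force: [-0.7, 1.2, -0.3]
opening: 0.109
grasp_force: 30.5
```

Call:
jog_arm([
  [0, 0, 0.0003, 0, 0, 0, 0],
  [0, 0, 0.0005, 0, 0, 0, 0],
  [0, 0, 0.0008, 0, 0, 0, 0],
  [0, 0, 0.001, 0, 0, 0, 0],
  [0, 0, 0.001, 0, 0, 0, 0],
  [0, 0, 0.001, 0, 0, 0, 0],
  [0, 0, 0.001, 0, 0, 0, 0],
  [0, 0, 0.001, 0, 0, 0, 0],
])

```text
time: 12.35
eef_pos: [615.4, -100.2, 304.7]
ee_rot: [0.001, 1.0, -0.0, 0.001]
ft_force: [-2.0, 0.2, 5.9]
opening: 0.111
grasp_force: 31.3
```

It seated at the predicted height with about 6 N. Turning clockwise gently.

Call:
jog_arm([
  [0, 0, 0, 0, 0, 3, 0],
  [0, 0, 0, 0, 0, 7, 0],
  [0, 0, 0, 0, 0, 11, 0],
  [0, 0, 0, 0, 0, 15, 0],
  [0, 0, 0, 0, 0, 19, 0],
  [0, 0, 0, 0, 0, 23, 0],
  [0, 0, 0, 0, 0, 27, 0],
  [0, 0, 0, 0, 0, 30, 0],
])

```text
time: 13.15
eef_pos: [615.6, -100.7, 304.7]
ee_rot: [0.261, 0.965, -0.0, 0.002]
ft_force: [-1.9, -1.9, 3.9]
opening: 0.111
grasp_force: 31.1
```

Run:
```python
from h import *
st()
```

```text
13.15 pos [ 615.6 -100.7  304.7] yaw 2.6137 z [ 0.0029 -0.0011 -1.    ] F [-1.9 -1.9  3.9] M [-0.42  0.3   0.04] open 0.111 g 31.1 j [-0.24  0.26  1.53 -0.    1.35 -1.29]
```

Call:
jog_arm([
  [0, 0, 0, 0, 0, 4, 0],
  [0, 0, 0, 0, 0, 8, 0],
  [0, 0, 0, 0, 0, 13, 0],
  [0, 0, 0, 0, 0, 18, 0],
  [0, 0, 0, 0, 0, 23, 0],
  [0, 0, 0, 0, 0, 28, 0],
  [0, 0, 0, 0, 0, 32, 0],
  [0, 0, 0, 0, 0, 35, 0],
])

```text
time: 13.95
eef_pos: [615.2, -101.1, 304.7]
ee_rot: [0.539, 0.842, -0.0, 0.001]
ft_force: [-4.8, -3.6, 4.7]
opening: 0.118
grasp_force: 31.3
```

Run:
```python
from h import *
st()
```

```text
13.95 pos [ 615.2 -101.1  304.7] yaw 2.0025 z [ 0.0017 -0.0018 -1.    ] F [-4.8 -3.6  4.7] M [-0.77  0.83  0.1 ] open 0.118 g 31.3 j [-0.24  0.26  1.53 -0.    1.35 -0.68]
```

Call:
jog_arm([
  [0, 0, 0, 0, 0, 1, 0],
  [0, 0, 0, 0, 0, 2, 0],
  [0, 0, 0, 0, 0, 3, 0],
  [0, 0, 0, 0, 0, 4, 0],
  [0, 0, 0, 0, 0, 5, 0],
  [0, 0, 0, 0, 0, 5, 0],
  [0, 0, 0, 0, 0, 5, 0],
  [0, 0, 0, 0, 0, 5, 0],
])

```text
time: 14.75
eef_pos: [615.2, -101.2, 304.7]
ee_rot: [0.574, 0.819, -0.0, 0.001]
ft_force: [-5.6, -4.1, 6.6]
opening: 0.112
grasp_force: 31.7
```

Run:
```python
from h import *
st()
```

```text
14.75 pos [ 615.2 -101.2  304.7] yaw 1.9183 z [ 0.0014 -0.002  -1.    ] F [-5.6 -4.1  6.6] M [-0.83  0.9   0.28] open 0.112 g 31.7 j [-0.24  0.26  1.53 -0.    1.35 -0.59]
```

The turning moment rose while the opening returned to its value with the pads flat on the bow, at a key angle of about 1.22 rad, so the stop is reached. Turning back.

Call:
jog_arm([
  [0, 0, 0, 0, 0, -3, 0],
  [0, 0, 0, 0, 0, -8, 0],
  [0, 0, 0, 0, 0, -13, 0],
  [0, 0, 0, 0, 0, -18, 0],
  [0, 0, 0, 0, 0, -23, 0],
  [0, 0, 0, 0, 0, -28, 0],
  [0, 0, 0, 0, 0, -32, 0],
  [0, 0, 0, 0, 0, -35, 0],
])

```text
time: 15.55
eef_pos: [615.5, -100.9, 304.7]
ee_rot: [0.3, 0.954, -0.0, 0.001]
ft_force: [-1.8, -2.5, 3.6]
opening: 0.105
grasp_force: 31.2
```

Call:
jog_arm([
  [0, 0, 0, 0, 0, -4, 0],
  [0, 0, 0, 0, 0, -8, 0],
  [0, 0, 0, 0, 0, -13, 0],
  [0, 0, 0, 0, 0, -18, 0],
  [0, 0, 0, 0, 0, -23, 0],
  [0, 0, 0, 0, 0, -28, 0],
  [0, 0, 0, 0, 0, -32, 0],
  [0, 0, 0, 0, 0, -35, 0],
])

```text
time: 16.35
eef_pos: [615.7, -100.3, 304.7]
ee_rot: [-0.001, 1.0, -0.0, 0.002]
ft_force: [-0.0, -0.3, 2.8]
opening: 0.11
grasp_force: 31.1
```

Call:
jog_arm([
  [0, 0, 0, 0, 0, -1, 0],
  [0, 0, 0, 0, 0, -2, 0],
  [0, 0, 0, 0, 0, -3, 0],
  [0, 0, 0, 0, 0, -4, 0],
  [0, 0, 0, 0, 0, -5, 0],
  [0, 0, 0, 0, 0, -6, 0],
  [0, 0, 0, 0, 0, -6, 0],
  [0, 0, 0, 0, 0, -6, 0],
])

```text
time: 17.15
eef_pos: [615.7, -100.2, 304.7]
ee_rot: [-0.051, 0.999, -0.0, 0.002]
ft_force: [0.4, 0.9, 5.6]
opening: 0.114
grasp_force: 31.3
```

Run:
```python
from h import *
st()
```

```text
17.15 pos [ 615.7 -100.2  304.7] yaw -3.0386 z [ 3.e-03 -1.e-04 -1.e+00] F [0.4 0.9 5.6] M [0.12 0.   0.  ] open 0.114 g 31.3 j [-0.24  0.26  1.53  0.    1.35 -1.92]
```

Call:
jog_arm([
  [0, 0, 0, 0, 0, -0.5, 0],
  [0, 0, 0, 0, 0, -1, 0],
  [0, 0, 0, 0, 0, -1.5, 0],
  [0, 0, 0, 0, 0, -2, 0],
  [0, 0, 0, 0, 0, -2.5, 0],
  [0, 0, 0, 0, 0, -2.5, 0],
  [0, 0, 0, 0, 0, -2.5, 0],
  [0, 0, 0, 0, 0, -2.5, 0],
])

```text
time: 17.95
eef_pos: [615.7, -100.2, 304.7]
ee_rot: [-0.073, 0.997, -0.0, 0.002]
ft_force: [0.3, 0.5, 5.0]
opening: 0.112
grasp_force: 31.3
```

Run:
```python
from h import *
st()
```

```text
17.95 pos [ 615.7 -100.2  304.7] yaw -2.995 z [ 0.003  0.    -1.   ] F [0.3 0.5 5. ] M [ 0.18 -0.   -0.03] open 0.112 g 31.3 j [-0.24  0.26  1.53  0.    1.35 -1.96]
```

Call:
jog_arm([
  [0, 0, 0, 0, 0, -0.5, 0],
  [0, 0, 0, 0, 0, -1, 0],
  [0, 0, 0, 0, 0, -1.5, 0],
  [0, 0, 0, 0, 0, -2, 0],
  [0, 0, 0, 0, 0, -2, 0],
  [0, 0, 0, 0, 0, -2, 0],
  [0, 0, 0, 0, 0, -2, 0],
  [0, 0, 0, 0, 0, -2, 0],
])

```text
time: 18.75
eef_pos: [615.7, -100.1, 304.7]
ee_rot: [-0.091, 0.996, -0.0, 0.002]
ft_force: [-0.7, 1.4, 5.7]
opening: 0.11
grasp_force: 31.4
```

Run:
```python
from h import *
st();im=arm.camera('wrist');cv2.imwrite('pics/w6.png',im)
cv2.imwrite('pics/c6.png',cv2.resize(im[225:425,220:420],None,fx=3,fy=3,interpolation=cv2.INTER_NEAREST))
```

```text
18.75 pos [ 615.7 -100.1  304.7] yaw -2.9602 z [ 3.1e-03  1.0e-04 -1.0e+00] F [-0.7  1.4  5.7] M [ 0.23 -0.01 -0.2 ] open 0.11 g 31.4 j [-0.24  0.26  1.53  0.    1.35 -2.  ]
```

View pics/c6.png

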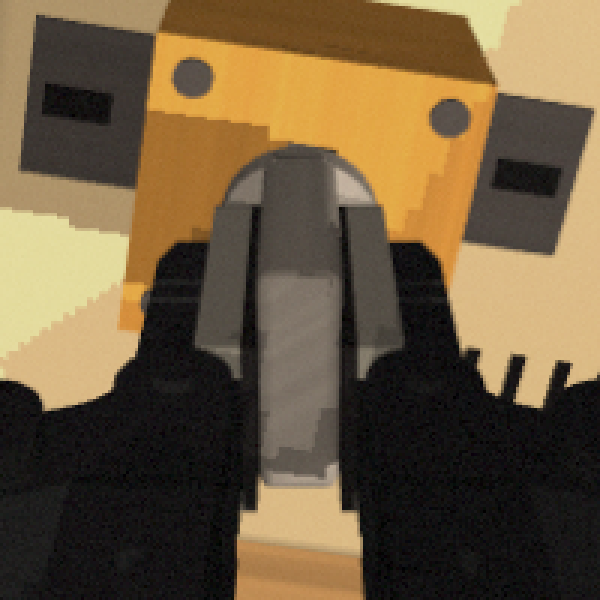

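The view shows the key seated in the lock, with the collar flush on the face at crop (300,180). The moment rose at yaw +0.17, so the barrel is against its home stop. Centring the key in its play and then drawing it up.

Call:
jog_arm([
  [0, 0, 0, 0, 0, 2, 0],
  [0, 0, 0, 0, 0, 4, 0],
  [0, 0, 0, 0, 0, 6, 0],
  [0, 0, 0, 0, 0, 8, 0],
  [0, 0, 0, 0, 0, 9, 0],
  [0, 0, 0, 0, 0, 10, 0],
  [0, 0, 0, 0, 0, 10.2, 0],
  [0, 0, 0, 0, 0, 10.2, 0],
])

```text
time: 19.6
eef_pos: [615.7, -100.3, 304.7]
ee_rot: [-0.002, 1.0, -0.0, 0.002]
ft_force: [-0.3, 0.3, 5.3]
opening: 0.11
grasp_force: 31.3
```

Call:
jog_arm([
  [0, 0, -0.0005, 0, 0, 0, 0],
  [0, 0, -0.001, 0, 0, 0, 0],
  [0, 0, -0.0015, 0, 0, 0, 0],
  [0, 0, -0.002, 0, 0, 0, 0],
  [0, 0, -0.0025, 0, 0, 0, 0],
  [0, 0, -0.003, 0, 0, 0, 0],
  [0, 0, -0.0035, 0, 0, 0, 0],
  [0, 0, -0.004, 0, 0, 0, 0],
])

```text
time: 20.4
eef_pos: [615.4, -100.2, 308.1]
ee_rot: [-0.002, 1.0, 0.0, 0.001]
ft_force: [0.4, -1.2, -0.6]
opening: 0.11
grasp_force: 30.5
```

Run:
```python
from h import *
st()
```

```text
20.4 pos [ 615.4 -100.2  308.1] yaw -3.1378 z [ 0.0017  0.     -1.    ] F [ 0.4 -1.2 -0.6] M [ 0.04 -0.03  0.  ] open 0.11 g 30.5 j [-0.24  0.25  1.53  0.    1.36 -1.82]
```

Call:
jog_arm([
  [0, 0, -0.003, 0, 0, 0, 0],
  [0, 0, -0.007, 0, 0, 0, 0],
  [0, 0, -0.012, 0, 0, 0, 0],
  [0, 0, -0.018, 0, 0, 0, 0],
  [0, 0, -0.025, 0, 0, 0, 0],
  [0, 0, -0.032, 0, 0, 0, 0],
  [0, 0, -0.037, 0, 0, 0, 0],
  [0, 0, -0.037, 0, 0, 0, 0],
])

```text
time: 21.2
eef_pos: [615.6, -100.3, 346.5]
ee_rot: [-0.002, 1.0, -0.0, 0.002]
ft_force: [0.3, 0.3, -1.1]
opening: 0.112
grasp_force: 30.5
```

Call:
jog_arm([
  [0.01, -0.018, 0, 0, 0, -1, 0],
  [0.024, -0.041, 0, 0, 0, -2, 0],
  [0.039, -0.068, 0, 0, 0, -3.1, 0],
  [0.055, -0.096, 0, 0, 0, -3.1, 0],
  [0.071, -0.124, 0, 0, 0, -3.1, 0],
  [0.086, -0.15, 0, 0, 0, -3.1, 0],
  [0.098, -0.171, 0, 0, 0, -3.1, 0],
  [0.104, -0.181, 0, 0, 0, -3.1, 0],
])

```text
time: 22.0
eef_pos: [510.9, -283.3, 344.6]
ee_rot: [-0.028, 1.0, -0.0, 0.001]
ft_force: [0.5, 0.2, -0.7]
opening: 0.11
grasp_force: 30.5
```

Run:
```python
from h import *
st();print(mv([511.2,-281.2,255],np.pi+.058))
```

```text
22.0 pos [ 510.9 -283.3  344.6] yaw -3.0855 z [ 1.2e-03 -1.0e-04 -1.0e+00] F [ 0.5  0.2 -0.7] M [-0.07 -0.    0.  ] open 0.11 g 30.5 j [-0.59  0.12  1.61  0.    1.41 -2.22]
(array([-0.0003,  0.0021,  0.0896]), array([-0.01,  0.07, -0.11]))
```

Call:
jog_arm([
  [0, 0.001, 0.01, 0, 0, 0, 0],
  [0, 0.0015, 0.026, 0, 0, 0, 0],
  [0, 0.0015, 0.044, 0, 0, 0, 0],
  [0, 0.0015, 0.062, 0, 0, 0, 0],
  [0, 0.0015, 0.078, 0, 0, 0, 0],
  [0, 0.0015, 0.087, 0, 0, 0, 0],
  [0, 0.0015, 0.0895, 0, 0, 0, 0],
  [0, 0.0015, 0.0895, 0, 0, 0, 0],
])

```text
time: 22.8
eef_pos: [512.2, -279.8, 255.0]
ee_rot: [-0.029, 1.0, 0.0, 0.001]
ft_force: [0.6, -0.5, -0.8]
opening: 0.108
grasp_force: 30.5
```

Run:
```python
from h import *
st();print(mv([511.2,-281.2,255],np.pi+.058))
im=arm.camera('wrist');cv2.imwrite('pics/c7.png',cv2.resize(im[205:325,250:390],None,fx=5,fy=5,interpolation=cv2.INTER_NEAREST))
```

```text
22.8 pos [ 512.2 -279.8  255. ] yaw -3.0832 z [ 1.3e-03  4.0e-04 -1.0e+00] F [ 0.6 -0.5 -0.8] M [ 0.01 -0.02 -0.05] open 0.108 g 30.5 j [-0.59  0.21  1.69  0.    1.25 -2.22]
(array([ 0.0011, -0.0013,  0.    ]), array([0.02, 0.07, 0.02]))
```

View pics/c7.png

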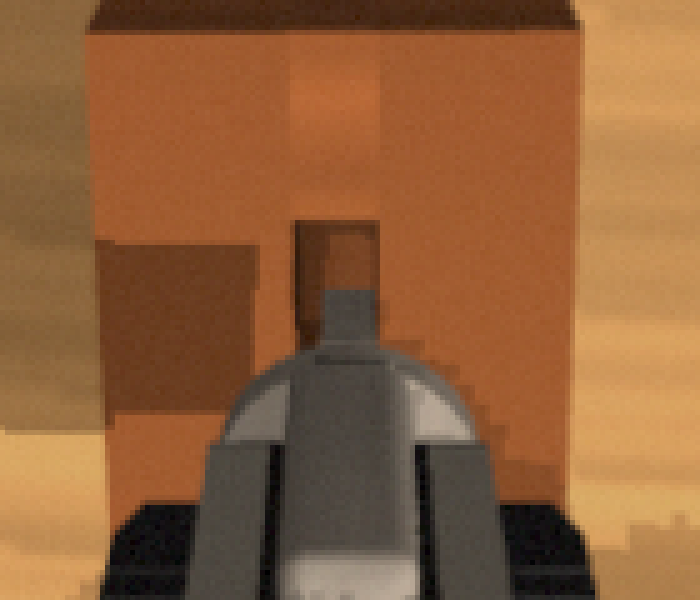

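The rest slot is at crop x = 295–380 with its near end at y = 220. The blade is at x = 321–377 with its tip edge at y = 290, so it sits to the right by about 1.3 mm.

Run:
```python
from h import *
c=arm.camera_info('wrist');s=arm.sense();f=lambda p:np.array(p)/5+[249.5,204.5]
S=plane(c,f([(295,220),(380,220)]),40).mean(0);T=plane(c,f([(321,290),(377,290)]),s['eef_pos'][2]-203).mean(0)
q=R.from_quat(s['ee_rot']).inv();d=q.apply(S-T);print('slot end from tip front, tool axes',d,'want x=2,y=0 -> move',d[0]-2,d[1])
```

```text
slot end from tip front, tool axes [ 2.59031832 -1.19824547 12.82367025] want x=2,y=0 -> move 0.5903183248195125 -1.1982454742831607
```

Call:
jog_arm([
  [0.0007, -0.0012, 0, 0, 0, 0, 0],
  [0.0007, -0.0012, 0.001, 0, 0, 0, 0],
  [0.0007, -0.0012, 0.004, 0, 0, 0, 0],
  [0.0007, -0.0012, 0.007, 0, 0, 0, 0],
  [0.0007, -0.0012, 0.01, 0, 0, 0, 0],
  [0.0007, -0.0012, 0.013, 0, 0, 0, 0],
  [0.0007, -0.0012, 0.015, 0, 0, 0, 0],
  [0.0007, -0.0012, 0.016, 0, 0, 0, 0],
])

```text
time: 23.65
eef_pos: [511.4, -281.3, 239.0]
ee_rot: [-0.029, 1.0, 0.0, 0.001]
ft_force: [0.2, -0.4, -1.1]
opening: 0.112
grasp_force: 30.5
```

Call:
jog_arm([
  [0, 0, 0.002, 0, 0, 0, 0],
  [0, 0, 0.004, 0, 0, 0, 0],
  [0, 0, 0.006, 0, 0, 0, 0],
  [0, 0, 0.008, 0, 0, 0, 0],
  [0, 0, 0.01, 0, 0, 0, 0],
  [0, 0, 0.011, 0, 0, 0, 0],
  [0, 0, 0.012, 0, 0, 0, 0],
  [0, 0, 0.012, 0, 0, 0, 0],
])

```text
time: 24.45
eef_pos: [511.4, -281.3, 227.2]
ee_rot: [-0.029, 1.0, 0.0, 0.001]
ft_force: [-0.2, -0.9, -0.1]
opening: 0.111
grasp_force: 30.5
```

Call:
jog_arm([
  [0, 0, 0.0005, 0, 0, 0, 0],
  [0, 0, 0.001, 0, 0, 0, 0],
  [0, 0, 0.0015, 0, 0, 0, 0],
  [0, 0, 0.002, 0, 0, 0, 0],
  [0, 0, 0.0024, 0, 0, 0, 0],
  [0, 0, 0.0024, 0, 0, 0, 0],
  [0, 0, 0.0024, 0, 0, 0, 0],
  [0, 0, 0.0024, 0, 0, 0, 0],
])

```text
time: 25.25
eef_pos: [511.6, -281.4, 225.7]
ee_rot: [-0.029, 1.0, -0.0, 0.001]
ft_force: [-3.4, 1.3, 5.1]
opening: 0.109
grasp_force: 31.4
```

It seated at the same height it was picked from. Releasing and lifting clear.

Call:
jog_arm([
  [0, 0, 0, 0, 0, 0, 15],
  [0, 0, 0, 0, 0, 0, 20],
  [0, 0, 0, 0, 0, 0, 30],
  [0, 0, 0, 0, 0, 0, 50],
  [0, 0, 0, 0, 0, 0, 50],
  [0, 0, 0, 0, 0, 0, 50],
  [0, 0, 0, 0, 0, 0, 50],
  [0, 0, 0, 0, 0, 0, 50],
])

```text
time: 26.05
eef_pos: [511.5, -281.4, 225.0]
ee_rot: [-0.029, 1.0, -0.0, 0.001]
ft_force: [-0.2, 0.0, 1.4]
opening: 0.497
grasp_force: 0.0
```

Call:
jog_arm([
  [0, 0, -0.005, 0, 0, 0, 50],
  [0, 0, -0.015, 0, 0, 0, 50],
  [0, 0, -0.03, 0, 0, 0, 50],
  [0, 0, -0.045, 0, 0, 0, 50],
  [0, 0, -0.065, 0, 0, 0, 50],
  [0, 0, -0.085, 0, 0, 0, 50],
  [0, 0, -0.1, 0, 0, 0, 50],
  [0, 0, -0.105, 0, 0, 0, 50],
])

```text
time: 26.85
eef_pos: [511.9, -281.8, 333.4]
ee_rot: [-0.029, 1.0, -0.001, 0.003]
ft_force: [-0.0, 0.4, 0.1]
opening: 0.501
grasp_force: 0.0
```

Run:
```python
from h import *
st();im=arm.camera('wrist');cv2.imwrite('pics/c8.png',cv2.resize(im[165:290,260:380],None,fx=4.8,fy=4.8,interpolation=cv2.INTER_NEAREST))
```

```text
26.85 pos [ 511.9 -281.8  333.4] yaw -3.0836 z [ 0.0056 -0.0025 -1.    ] F [-0.   0.4  0.1] M [ 0.04 -0.01 -0.  ] open 0.501 g 0.0 j [-0.59  0.13  1.62  0.    1.39 -2.22]
```

View pics/c8.png

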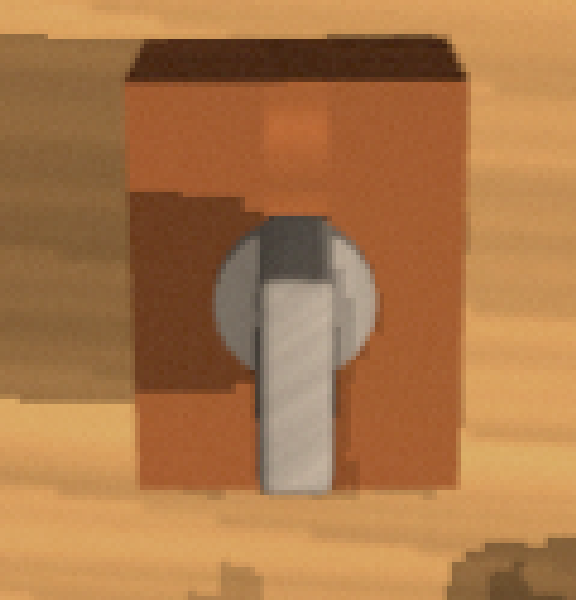

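The key stands upright in its rest with its collar flat on the face (crop (296,300)), and the gripper is clear. Handing in.

```bash
python3 -c "
from plant import arm
print(arm.close_job())"
```

```text
the job is handed in; nothing more can be done
None
```

The job is handed in, with no verdict returned: the key went fully home, turned clockwise to its stop and back, then stood upright and released in its rest, with about 7 N the highest measured lock push and about 27 s on the clock.

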